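# Brace the fuse jar and unscrew its tight cap

## Task

Pick up the square fuse jar and seat it, cap still on, fully down in the wooden jar brace so that it cannot turn; then unscrew its tight cap anticlockwise until the thread lets go, and lift the cap straight off. Finish while still holding the cap in the gripper, level and centred about 2 cm clear above the mouth of the jar, with the jar still seated and untouched in the brace: do not put the cap down or let go. Leave the other things lying about on the counter where they are.

Things in the scene. Friction and masses are not known exactly. Their poses are not given: they have to be found in the camera images.
- jar: Square clear plastic jar of white-and-brass cartridge fuses, loose, about 0.3 kg. Body 64 x 64 mm (x, y), 58 mm tall, then a round neck (37 mm across, 47 over its lugs) up to 76 mm. Origin: centre of its underside, z up, x and y square to its sides; alike every quarter turn. Can be carried by its closed cap. The other jar is round.
- seal (a joint): Height of the sprung rubber seal ring on the jar's mouth, m: 0 under the closed cap (ring top 80 mm above the jar's underside, pushing the cap up with about 10 N, which makes it tight), up to 0.003 once the cap lets go (ring top at 83 mm).
- cap: The jar's round black ribbed screw cap, 56 mm across, 30 mm tall (upper 14 mm solid, below it a hollow skirt), 60 g, loose but screwed on. Origin: centre of its underside (the skirt's lower rim), z up. Closed, that is 64 mm above the jar's underside and 6 mm above the jar's flat shoulder; jar with cap is 94 mm tall. See point cap_top for the thread.
- cap_top (a point): Centre of the cap's top, 30 mm above its underside. Three-lug thread, no pitch: the cap keeps its height as it turns anticlockwise (from above) on the jar. It starts 0 to 6 degrees from its tight stop, lets go at 45 and meets a hard stop at 89 (lift at 60 to 75). Turning takes some 0.2 to 0.6 N m: the jar turns along unless braced.
- brace_floor (a point): Wooden jar brace screwed to the counter: a square walled pocket on a plywood board. This point: centre of the pocket's floor, 8 mm above the counter; x, y square to its walls, z up. Pocket 71 x 71 mm inside: the jar fits at any quarter turn with 3.5 mm play each side and can turn some 6 degrees each way in it.
- brace_rim (a point): Centre of the brace's mouth, 47 mm above the counter, at the top of its outward-flared lips. The mouth is about 88 mm wide there; the straight pocket walls (10 mm thick) end 34 mm above the counter. Outside about 96 mm square; the board below reaches 75 mm to either side along x.
- round_jar: Bystander: closed round clear jar with a black cap, 62 mm across, 85 mm tall, origin at the centre of its underside. Not to be moved.
- breaker0: Bystander: white circuit breaker lying flat, about 80 x 75 x 18 mm, origin under its body. Not to be moved.
- breaker1: Bystander: a second breaker like the first.
- screwdriver: Bystander: screwdriver lying on the counter, 180 mm long. Not to be moved.
There are look-alikes about, which are no part of the job. There is more than one size of the cap; the one meant has the size given above.

How it is judged:
By the outcome, as a careful person would: the job done as asked, in the order asked, and still so for the second after the job is handed in, while the arm keeps its last pose, push and grip.
It also fails if it takes over 42 s, if anything falls off the work surface, if the arm or the gripper's body presses on something with over 40 N, if the wrist force passes 120 N, or if a joint passes its speed limit or range.

## Robot

A 6-joint arm with a two-finger parallel gripper is mounted at the origin on the work surface. World frame = base frame: x ahead of the robot, y to its left, z up, the work surface at z = 0. Lengths are in mm, angles in degrees, forces in N, time in s.
With the tool pointing down it reaches from about 325 to 925 mm from the base axis. Payload 3.1 kg.
Tool frame: the origin (TCP) lies at the very end of the fingers, on their centre line; the grasp point (between the pads) lies grasp_offset behind it (grasp_offset is the distance from the TCP to the grasp point, in mm); z points along the fingers, x is the direction in which the jaws open and shut, and the axes are right-handed (so a half turn about z gives the same grasp; the last joint's range is limited). The gripper opens to 85 mm and grips with 20 to 120 N. Pads are 22 mm wide; open, the fingers measure 114 mm over their backs; the gripper's body (76 mm by 85 mm) begins 54 mm behind the grasp point. The pads swing forward as they close: fully open they stand 13 mm farther back than shut.
Start: joints at [-82.059, 12.427, 92.441, -0, 75.132, -6.429], TCP at [155.133, -605.453, 231.3] pointing down, gripper open.
Joint ranges: [-157.48, 157.48], [-44.54, 120.13], [17.64, 146.25], [-64.5, 244.5], [7.68, 150.69], [-147.95, 147.95]. Speed limits (degrees/s): [159.86, 159.86, 180, 180, 180, 180].

## Interface

Orientations are given as [roll, pitch, yaw] about the fixed x, y, z axes, in that order (R = Rz(yaw) Ry(pitch) Rx(roll)).
In Python, from station import * gives the robot as it stands. Calls block until the motion is done:
- goto(position, orientation): joint-space move of the TCP to a pose.
- move_l(position, attitude=None, speed=150): straight line of the TCP; attitude=None keeps the orientation; speed is the mean speed in mm/s.
- move_j(angles): joint-space move.
- grip(opening, squeeze=None): finger opening in mm; squeeze is the grip in N (None keeps the last); returns when the fingers have stopped.
- wait(seconds).
- solve_ik(position, orientation): joint angles nearest the present ones, or None.
- get_obs(): the state.
- get_image(name): name is "scene" or "top" or "wrist"; returns the picture (480x640x3 uint8, red, green, blue); there is no depth.
- get_calibration(name): a dict with "fx", "fy", "cx", "cy" (pixels), "R" (3x3) and "t" (3): a world point X has camera coordinates R X + t; the wrist camera has in their place "mount" (4x4, takes a point from camera to tool coordinates, whose origin is the TCP and whose axes are the tool frame's). Camera axes: x right, y down, z forward; pixel columns grow to the right and rows downward; lengths in mm; the calibration is good to about 2 mm. The wrist camera is an equidistant fisheye: a pixel r from the principal point sees the ray r / f radians off the axis. A picture is of the moment at which its call begins: read the wrist's pose just before it. get_calibration takes no time and is no camera call.
A pose or a line that the arm cannot do raises Unreachable and nothing moves.
- sign_off(): hands the job in, once; it reports no verdict.
Trained networks look in the newest picture that a camera, given by its name, has taken for a name from the list of things; names that differ only in an ending like _2 or _b are one class to them, and where a whole thing is asked for, a point or a joint stands for the part that bears it (a point fixed in the world has none). Each returns a list of dicts, best first, with "score" (0 to 1); they miss things now and then, are a little off and sometimes report something else, mostly with a low value. They report only what shows in the picture. A call takes as long as a camera call. They do not tell look-alikes from the thing itself.
- spot_in(name, camera): "extent" ([centre column, centre row, width, height] in pixels, round what is visible of it).
- regions_of(name, camera): "region" (480x640 bool, what is visible of it) and "extent" ([centre column, centre row, width, height] in pixels, round what is visible of it).
The state is a dict: "t": time; "joint_pos": joint angles; "qvel": joint speeds; "effort": joint torques, N m; "tcp_pos": TCP position; "ee_rot": TCP orientation; "wrist_force": force on the tool from outside, world axes, zero at the start; "moment": the same for the moment, N m; "grip_width": finger opening in mm.
Only numpy, scipy, OpenCV 4.12 (cv2) and the standard library are available. Lean on these libraries where they do the work, as an engineer would, in place of code of your own. Each camera call takes 0.05 s, during which the arm holds its last target.

## Working session

There is one attempt and no reset: what is moved stays moved. The work goes in short steps, each a Python script; the robot and the scene stay as the last script left them, time stands still between calls to the robot, and variables do not carry over. Pictures are saved under pics/ and viewed, and the job is handed in when it is done.

```bash
mkdir -p pics; ls
python3 - <<'E'
from station import *
import cv2
o=get_obs();print(o)
for n in("scene","top","wrist"):
    im=get_image(n);cv2.imwrite(f"pics/{n}0.png",im[:,:,::-1])
    print(n,get_calibration(n))
    for k in("jar","cap","brace_floor","round_jar"):
        try:print(n,k,[(round(d["score"],2),[int(v) for v in d["extent"]]) for d in spot_in(k,n)])
        except Exception as e:print(n,k,e)
E
```

```text
pics
{'t': 0.0, 'joint_pos': array([-8.20607426e+01,  1.24770541e+01,  9.25294755e+01, -5.39695804e-04,
        7.51316921e+01, -6.42964706e+00]), 'qvel': array([ 0.03232349,  0.07750717,  0.029364  , -0.06088869,  0.03443488,
        0.02606154]), 'effort': array([-1.18015396e-03, -3.96847236e+01, -3.03855014e+01, -4.04473840e-04,
        9.71574074e-03,  1.66439577e-05]), 'tcp_pos': array([ 154.99605726, -604.62842183,  229.9559758 ]), 'ee_rot': array([-1.79985039e+02,  1.37410645e-01, -7.56309385e+01]), 'wrist_force': array([-1.36899218, -0.25939295,  0.82263731]), 'moment': array([ 0.00235093,  0.04927594, -0.01579239]), 'grip_width': 85.47814019130446}
scene {'fx': 454.33812995781193, 'fy': 454.33812995781193, 'cx': 317.552274599242, 'cy': 238.69459228916477, 'R': array([[-0.88234383,  0.47024464, -0.01842095],
       [ 0.36088761,  0.65099149, -0.66781001],
       [-0.3020422 , -0.59588594, -0.74410379]]), 't': array([ 499.52329781, -203.50365906, 1052.48010661])}
scene jar [(0.66, [429, 297, 50, 52])]
scene cap [(0.93, [434, 275, 35, 40]), (0.93, [384, 350, 54, 60]), (0.92, [3
[... 533 characters left out ...]
ap [(0.9, [308, 280, 41, 37]), (0.83, [245, 305, 27, 21]), (0.67, [231, 248, 36, 30])]
top brace_floor [(0.7, [481, 267, 52, 66])]
top round_jar [(0.85, [364, 276, 28, 28])]
wrist {'fx': 371.64829954431775, 'fy': 371.64829954431775, 'cx': 318.5901213280024, 'cy': 241.25859584860186, 'mount': array([[ 9.99999804e-01,  1.70353310e-05, -6.25889094e-04,
         5.72945563e-01],
       [ 1.77673960e-04,  9.50816844e-01,  3.09753608e-01,
        -7.90618896e+01],
       [ 6.00382648e-04, -3.09753659e-01,  9.50816654e-01,
        -1.43075702e+02],
       [ 0.00000000e+00,  0.00000000e+00,  0.00000000e+00,
         1.00000000e+00]])}
wrist jar []
wrist cap []
wrist brace_floor []
wrist round_jar []
```

View pics/scene0.png

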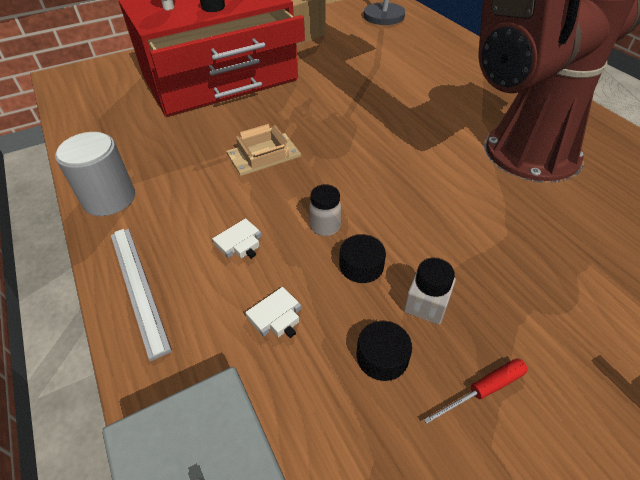

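View pics/top0.png

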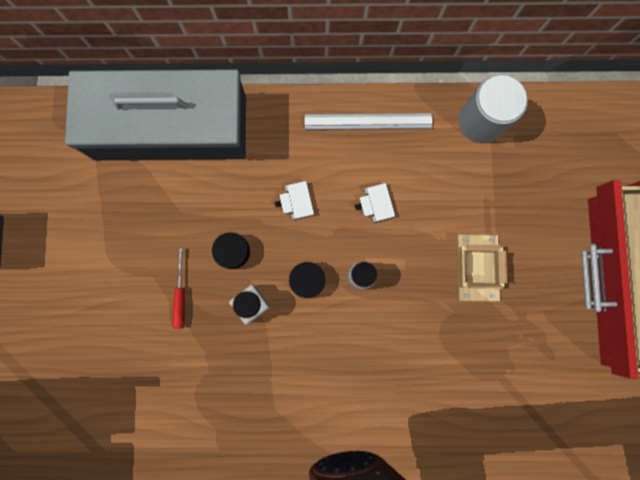

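```bash
cat > h.py <<'E'
from station import *
import numpy as np, cv2
def ray(n,u,v,T=None):
    c=get_calibration(n)
    if n!="wrist":
        R,t=c["R"],c["t"];d=R.T@np.array([(u-c["cx"])/c["fx"],(v-c["cy"])/c["fy"],1]);return -R.T@t,d/np.linalg.norm(d)
    x,y=(u-c["cx"])/c["fx"],(v-c["cy"])/c["fy"];r=np.hypot(x,y)+1e-12
    d=np.array([np.sin(r)*x/r,np.sin(r)*y/r,np.cos(r)]);M=T@c["mount"];return M[:3,3],M[:3,:3]@d
def pix(n,u,v,z,T=None):
    o,d=ray(n,u,v,T);return o+d*(z-o[2])/d[2]
def proj(n,X,T=None):
    c=get_calibration(n);X=np.asarray(X,float)
    if n!="wrist":
        p=c["R"]@X+c["t"];return c["cx"]+c["fx"]*p[0]/p[2],c["cy"]+c["fy"]*p[1]/p[2]
    M=np.linalg.inv(T@c["mount"]);p=M[:3,:3]@X+M[:3,3]
    th=np.arctan2(np.hypot(p[0],p[1]),p[2]);r=np.hypot(p[0],p[1])+1e-12
    return c["cx"]+c["fx"]*th*p[0]/r,c["cy"]+c["fy"]*th*p[1]/r
def pose():
    from scipy.spatial.transform import Rotation as Ro
    o=get_obs();T=np.eye(4);T[:3,:3]=Ro.from_euler("xyz",o["ee_rot"],degrees=True).as_matrix();T[:3,3]=o["tcp_pos"];return T
E
python3 - <<'E'
from h import *
import station
print([x for x in dir(station) if x[0]!='_'])
try:print(grasp_offset)
except Exception as e:print(e)
print(get_obs()["t"])
for u,v,z in[(246,305,94),(308,280,20),(231,250,20),(363,275,85)]:print("top",u,v,pix("top",u,v,z).round(1))
for u,v,z in[(434,269,94)]:print("scene",pix("scene",u,v,z).round(1))
im=cv2.imread("pics/top0.png")
a=cv2.resize(im[270:340,210:290],None,fx=6,fy=6,interpolation=2);b=cv2.resize(im[225:310,440:525],None,fx=5,fy=5,interpolation=2)
c=np.zeros((430,905+5,3),np.uint8);c[:420,:480]=a;c[:425,485:910]=b
cv2.imwrite("pics/z1.png",cv2.resize(c,(790,373)))
E
```

```text
['Unreachable', 'get_calibration', 'get_image', 'get_obs', 'goto', 'grasp_offset', 'grip', 'move_j', 'move_l', 'regions_of', 'sign_off', 'solve_ik', 'spot_in', 'wait']
18.700000000000003
0.75
top 246 305 [473.1 221.9  94. ]
top 308 280 [526.8  93.9  20. ]
top 231 250 [595.9 268.   20. ]
top 363 275 [534.  -23.6  85. ]
scene [474.7 218.5  94. ]
```

View pics/z1.png

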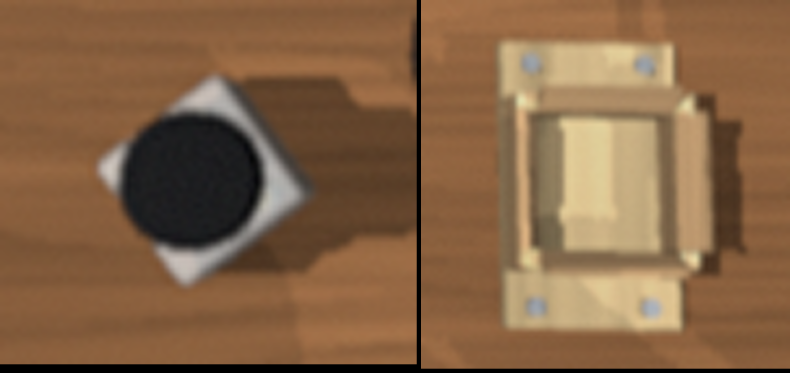

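Run:
```python
from h import *
for u,v,z in[(481,268,8),(482,268,47)]:print("top",u,v,pix("top",u,v,z).round(1))
P=[440,220,230]
goto(P,[180,0,-20])
T=pose();im=get_image("wrist");cv2.imwrite("pics/w1.png",im[:,:,::-1]);np.save("T1.npy",T)
o=get_obs();print(o["t"],o["tcp_pos"],o["ee_rot"],o["joint_pos"].round(1))
for k in("jar","cap"):
    print(k,[(round(d["score"],2),[int(v) for v in d["extent"]]) for d in spot_in(k,"wrist")])
```

```text
top 481 268 [ 551.4 -300.5    8. ]
top 482 268 [ 549.1 -289.2   47. ]
3.8583 [440.41003963 219.47045115 230.00831456] [ 1.79995570e+02 -1.01248547e-02 -2.00656615e+01] [ 18.3  -4.  110.1  -0.   73.9  38.4]
jar [(0.85, [352, 196, 96, 97])]
cap [(0.83, [357, 206, 69, 74]), (0.77, [449, 110, 93, 85]), (0.57, [432, 287, 82, 80])]
```

View pics/w1.png

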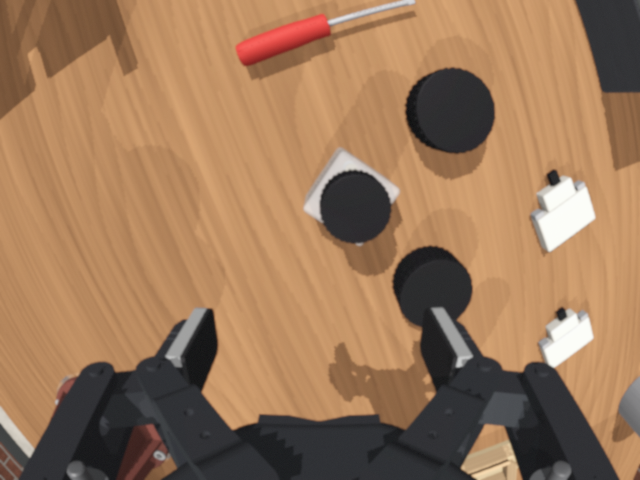

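Run:
```python
from h import *
T=np.load("T1.npy")
a,l,r=[pix("wrist",*p,58,T)[:2] for p in[(341,149),(305,209),(399,189)]]
print(a,l,r,np.linalg.norm(a-l),np.linalg.norm(a-r),"centre",(l+r)/2)
for p in(l-a,r-a,):print(np.degrees(np.arctan2(p[1],p[0])))
print(np.degrees(np.arctan2(*(r-l)[::-1]))+45)
print("captop",pix("wrist",355,205,94,T))
im=cv2.imread("pics/w1.png");cv2.imwrite("pics/w1z.png",cv2.resize(im[130:260,280:420],None,fx=5.5,fy=4.6*5.5/4.6*0.83,interpolation=2))
```

```text
[477.93986328 267.4800975 ] [431.20577747 228.99128828] [514.41035074 218.15277303] 60.54306906106737 61.34558986202355 centre [472.80806411 223.57203066]
-140.5261411717307
-53.52238296279626
37.57824433179232
captop [472.6176257  226.19104193  94.        ]
```

View pics/w1z.png

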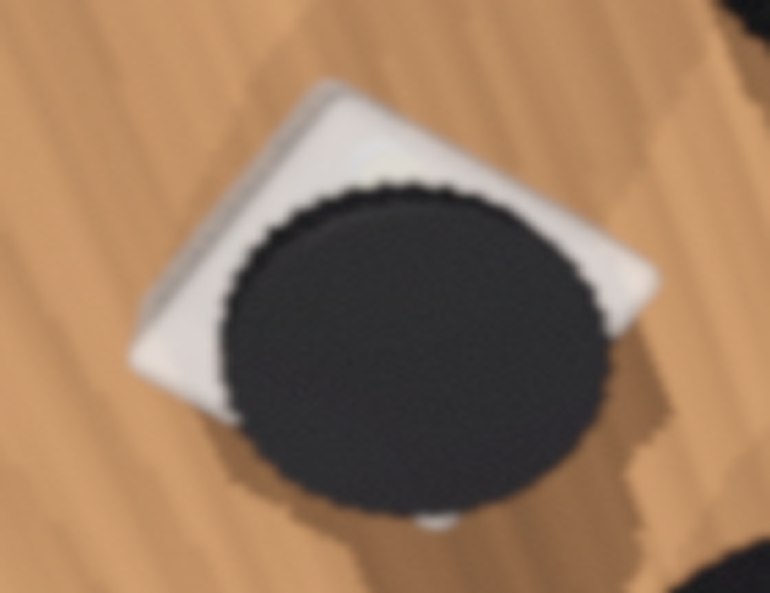

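Run:
```python
from h import *
T=np.load("T1.npy")
z=lambda x,y:(280+x/5.5,130+y/4.565)
a,l,r,b=[pix("wrist",*z(*p),58,T)[:2] for p in[(342,92),(130,357),(658,275),(437,525)]]
print(a,l,r,b,"centre",(l+r)/2,(a+b)/2)
print(np.linalg.norm(l-r),np.linalg.norm(a-b))
print(np.degrees(np.arctan2(*(r-l)[::-1]))+45,np.degrees(np.arctan2(*(a-b)[::-1]))-45)
print("captop",pix("wrist",*z(415,350),94,T))
im=cv2.imread("pics/top0.png")
for x,y in[(472.7,224.5)]:print(proj("top",[x,y,94]),proj("scene",[x,y,94]))
```

```text
[478.55153332 266.22025333] [430.34272004 230.0669565 ] [514.62346438 216.91433084] [465.4435647  181.30371519] centre [472.48309221 223.49064367] [471.99754901 223.76198426]
85.30085244385205 85.92227471649602
36.13011876111974 36.22491352918996
captop [472.52670153 224.82046318  94.        ]
(np.float64(244.7551519986085), np.float64(305.22541246860004)) (np.float64(437.43209890062207), np.float64(271.16921856563204))
```

Run:
```python
from h import *
goto([586,-276,230],[180,0,-65])
T=pose();im=get_image("wrist");cv2.imwrite("pics/w2.png",im[:,:,::-1]);np.save("T2.npy",T)
o=get_obs();print(o["t"],o["tcp_pos"],o["ee_rot"],o["joint_pos"].round(1))
u,v=map(int,proj("wrist",[550,-295,20],T));print(u,v)
cv2.imwrite("pics/w2z.png",cv2.resize(im[v-75:v+75,u-100:u+100,::-1],None,fx=4,fy=4,interpolation=2));print(u-100,v-75)
```

```text
5.8833 [ 586.35129537 -274.60442594  230.1603566 ] [-1.79980857e+02  1.33912725e-02 -6.48963285e+01] [-31.3  15.2  89.3   0.   75.6  33.6]
321 246
221 171
```

View pics/w2z.png

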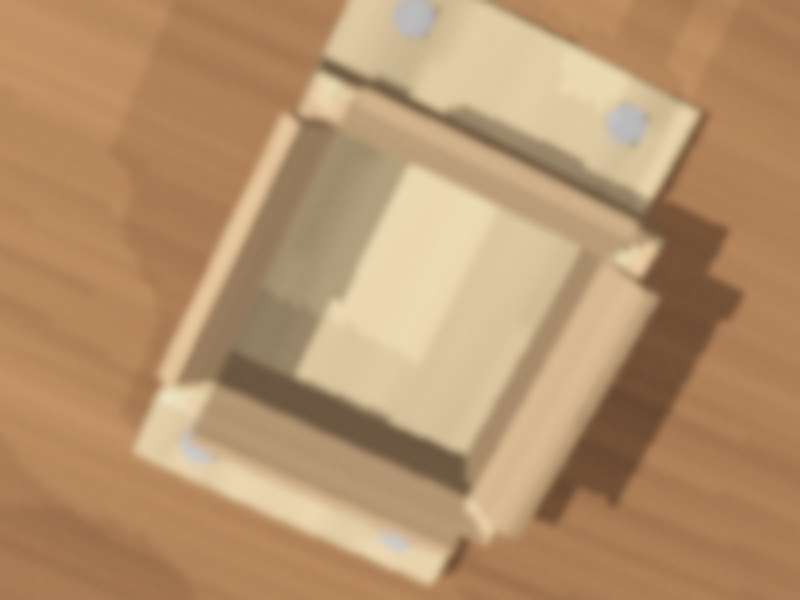

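```bash
cat > fit.py <<'E'
from h import *
from scipy.optimize import least_squares
T=np.load("T2.npy")
z=lambda p:np.array([221+p[0]/4,171+p[1]/4])
def W(p,L):
    a=np.radians(p[2]);c,s=np.cos(a),np.sin(a);return [p[0]+c*L[0]-s*L[1],p[1]+s*L[0]+c*L[1],L[2]]
pts={'scr':[(414,17),(627,124),(395,540),(197,446)]}
S=[pix("wrist",*z(p),8,T)[:2] for p in pts['scr']];S=np.array(S);print(S.round(1),"mean",S.mean(0))
d=S[0]-S[3];e=S[1]-S[2];print("yaw",np.degrees(np.arctan2(d[1],d[0])),np.degrees(np.arctan2(e[1],e[0])))
C={k:pix("wrist",*z(p),8,T)[:2] for k,p in dict(ur=(702,115),ll=(135,450),lr=(435,583)).items()};print(C,"cen",(C['ur']+C['ll'])/2)
p=[*S.mean(0),np.degrees(np.arctan2(*(d+e)[::-1]))]
print(p)
im=cv2.imread("pics/w2z.png")
for hw,zz,col in((35.5,8,(0,0,255)),(35.5,34,(0,255,0)),(44,47,(255,0,0))):
    q=np.array([proj("wrist",W(p,[a*hw,b*hw,zz]),T) for a,b in((1,1),(1,-1),(-1,-1),(-1,1))]);q=((q-[221,171])*4).astype(int)
    cv2.polylines(im,[q],True,col,1)
cv2.imwrite("pics/fit.png",im)
E
python3 fit.py
```

```text
[[ 614.8 -268. ]
 [ 613.4 -328.2]
 [ 482.5 -324.9]
 [ 485.5 -264.2]] mean [ 549.04240235 -296.31472467]
yaw -1.6595646427513844 -1.4612262920295473
{'ur': array([ 623.94373018, -344.5800458 ]), 'll': array([ 476.93066582, -249.27715212]), 'lr': array([ 474.80101964, -340.88862739])} cen [ 550.437198   -296.92859896]
[np.float64(549.042402348193), np.float64(-296.31472467403677), np.float64(-1.559781030106801)]
```

View pics/fit.png

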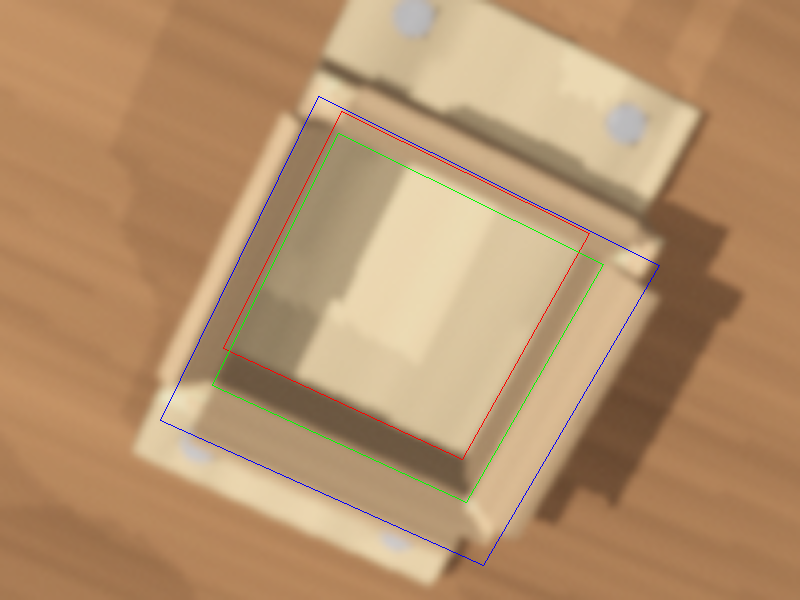

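Run:
```python
from h import *
c=np.array([472.3,223.9]);R=[180,0,-27.25]
goto([*c,160],R)
move_l([*c,66],speed=120)
o=get_obs();print(o["t"],o["tcp_pos"],o["ee_rot"],o["wrist_force"])
grip(50,80)
o=get_obs();print(o["t"],o["tcp_pos"],o["grip_width"],o["wrist_force"],o["moment"])
T=pose();im=get_image("wrist");cv2.imwrite("pics/w3.png",im[:,:,::-1])
```

```text
8.6917 [473.1273042  224.09464264  66.71973693] [-1.79937952e+02 -6.23678064e-02 -2.72564133e+01] [ 0.21629803 -0.02090483 -0.11761825]
9.0917 [473.049842   224.18459037  67.53614519] 53.599768489487595 [-1.54490222 -1.36240208  5.66184456] [-0.06716512  0.31993426 -0.03815094]
```

View pics/w3.png

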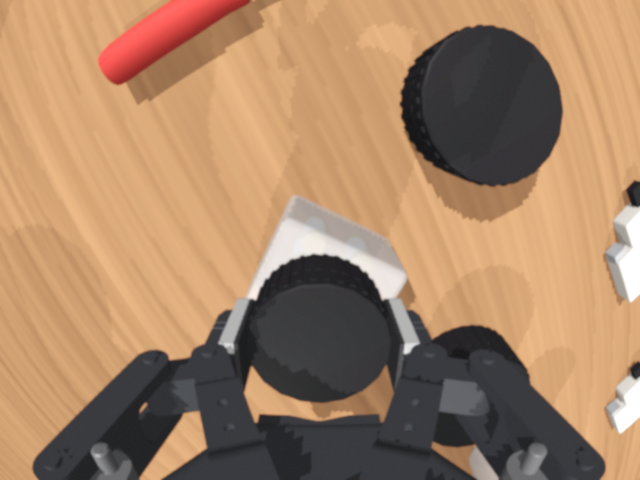

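Run:
```python
from h import *
o=get_obs();p=o["tcp_pos"]
T=pose();print("cap top in wrist", pix("wrist",320,342,94,T), p)
move_l([p[0],p[1],160],speed=120)
o=get_obs();print(o["t"],o["grip_width"],o["wrist_force"],o["moment"])
T=pose();im=get_image("wrist");cv2.imwrite("pics/w4.png",im[:,:,::-1]);np.save("T4.npy",T)
goto([549.5,-296.5,230],[180,0,-65])
o=get_obs();print(o["t"],o["tcp_pos"],o["ee_rot"],o["grip_width"])
T=pose();im=get_image("wrist");cv2.imwrite("pics/w5.png",im[:,:,::-1]);np.save("T5.npy",T)
im=get_image("scene");cv2.imwrite("pics/s5.png",im[:,:,::-1])
```

```text
cap top in wrist [474.13357413 225.23381589  94.        ] [473.04992379 224.20409262  67.5444703 ]
10.075 53.825864680192595 [-0.13288472  0.92889624 -4.3727405 ] [-0.01444995 -0.03715364  0.04574968]
12.0417 [ 549.73177385 -295.1100122   229.60476912] [-1.79993887e+02  6.69112047e-02 -6.49138552e+01] 53.69902382122235
```

View pics/w5.png

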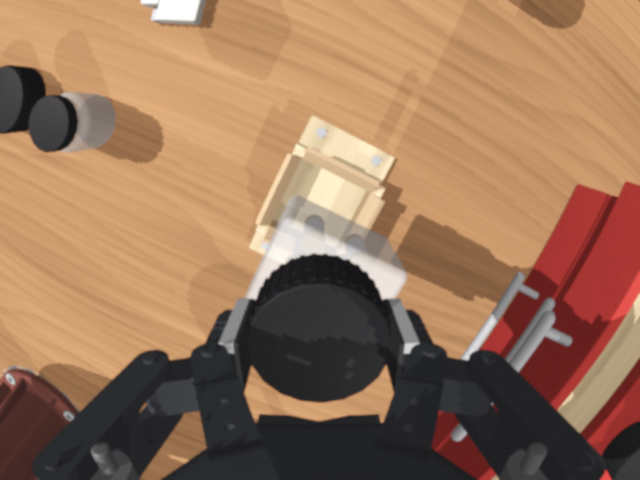

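View pics/s5.png

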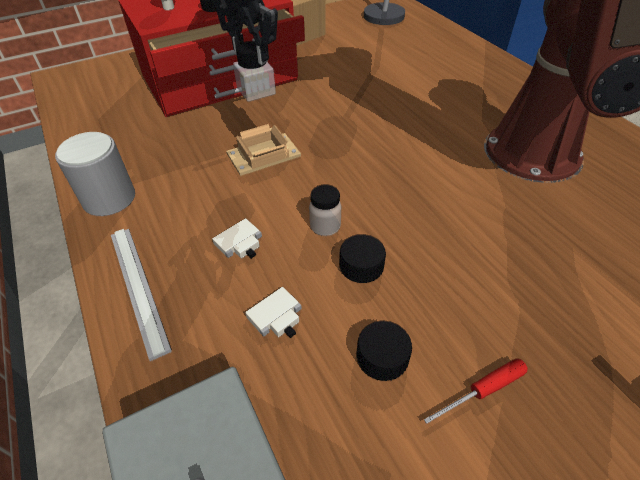

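Run:
```python
import cv2
im=cv2.imread("pics/w5.png");cv2.imwrite("pics/w5z.png",cv2.resize(im[180:420,200:440],None,fx=2.5,fy=2.5,interpolation=2))
```

```text
(no output)
```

View pics/w5z.png

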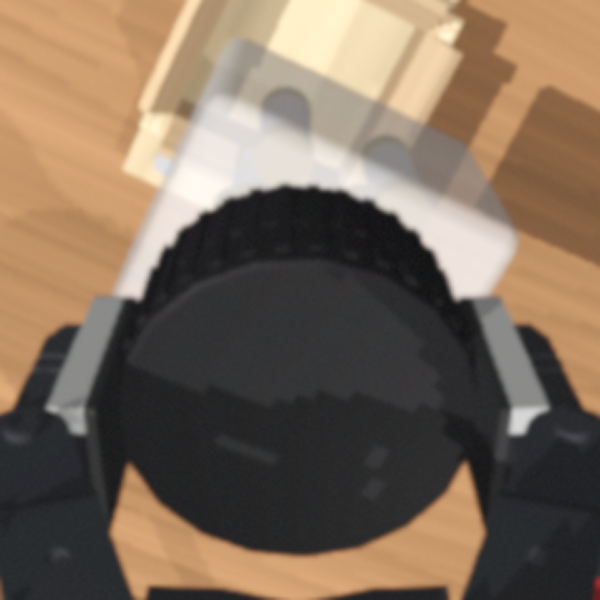

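Run:
```python
from h import *
T=np.load("T5.npy")
g=lambda x,y,z:pix("wrist",200+x/2.5,180+y/2.5,z,T)
A,B=g(222,95,220),g(518,240,220);C,D=g(237,40,162),g(472,148,162)
for P,Q in((A,B),(C,D)):
    d=Q-P;e=d/np.linalg.norm(d);n=np.array([e[1],-e[0],0])
    a=np.degrees(np.arctan2(d[1],d[0]));
    for s in(1,-1):print(P,Q,np.linalg.norm(d),a,((P+Q)/2+s*32*n).round(1))
```

```text
[ 580.41623929 -267.18222682  220.        ] [ 578.4275263  -326.67483566  220.        ] 59.52583881045167 -91.91456468080897 [ 547.4 -295.9  220. ]
[ 580.41623929 -267.18222682  220.        ] [ 578.4275263  -326.67483566  220.        ] 59.52583881045167 -91.91456468080897 [ 611.4 -298.   220. ]
[ 578.28047145 -266.89232617  162.        ] [ 578.34745928 -328.68807083  162.        ] 61.79578096807552 -89.93789024617195 [ 546.3 -297.8  162. ]
[ 578.28047145 -266.89232617  162.        ] [ 578.34745928 -328.68807083  162.        ] 61.79578096807552 -89.93789024617195 [ 610.3 -297.8  162. ]
```

Run:
```python
from h import *
x,y=551,-296.8
def s():
    o=get_obs();print(round(o["t"],2),o["tcp_pos"].round(1),o["ee_rot"].round(2),o["wrist_force"].round(1),o["moment"].round(2),round(o["grip_width"],1));return o
move_l([x,y,125],speed=120);s()
for z in(105,90,82,78,76,75,74):
    move_l([x,y,z],speed=50 if z>80 else 30);o=s()
    if o["wrist_force"][2]>10:break
T=pose();im=get_image("wrist");cv2.imwrite("pics/w6.png",im[:,:,::-1]);np.save("T6.npy",T)
im=get_image("scene");cv2.imwrite("pics/s6.png",cv2.resize(im[60:200,160:360,::-1],None,fx=4,fy=4,interpolation=2))
```

```text
13.17 [ 551.8 -297.4  126.2] [-1.7993e+02 -1.1000e-01 -6.5000e+01] [-0.4 -0.4 -2.9] [ 0.02  0.01 -0.04] 53.7
13.72 [ 550.7 -296.6  104.4] [ 1.7997e+02  5.0000e-02 -6.5000e+01] [ 0.3  0.1 -4.4] [-0.02 -0.    0.  ] 53.5
14.17 [ 550.5 -296.5   89.2] [ 1.7996e+02  7.0000e-02 -6.5000e+01] [-0.9  0.  -3.3] [ 0.03 -0.01 -0.01] 54.1
14.47 [ 550.5 -296.5   81.3] [ 1.7996e+02  7.0000e-02 -6.5000e+01] [ 0.5  0.9 -3.4] [0.07 0.03 0.02] 54.4
14.76 [ 550.8 -296.6   77.7] [ 1.7998e+02  3.0000e-02 -6.5000e+01] [ 0.6 -0.2 -3.6] [-0.   -0.01 -0.  ] 53.7
15.01 [ 550.9 -296.7   75.9] [ 1.7999e+02  1.0000e-02 -6.5000e+01] [-0.6  0.7 -4.1] [0.04 0.01 0.07] 53.8
15.26 [ 551.1 -296.9   75.7] [-1.8e+02 -1.0e-02 -6.5e+01] [-0.7  1.1 -1.3] [ 0.21  0.24 -0.04] 53.6
15.51 [ 551.2 -296.9   75.6] [180.    -0.   -64.99] [-3.   1.9  5.7] [ 0.42  0.6  -0.01] 53.8
```

View pics/w6.png

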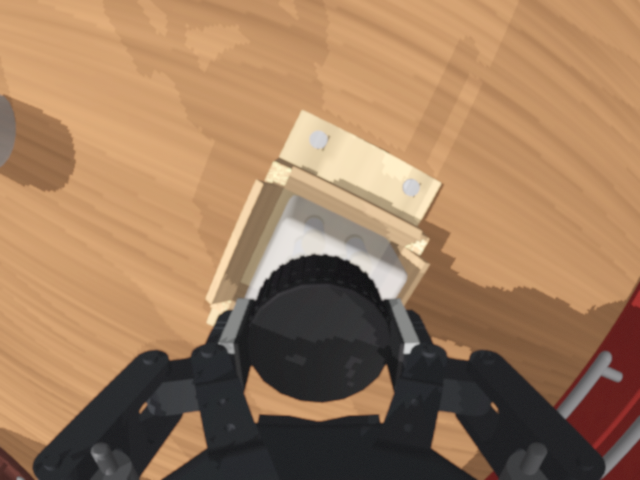

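View pics/s6.png

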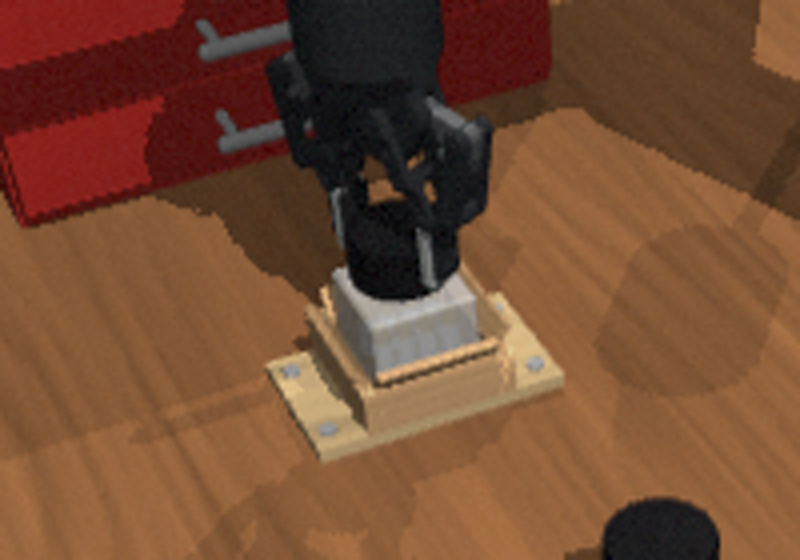

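Run:
```python
from h import *
x,y=551,-296.8
def s():
    o=get_obs();print(round(o["t"],2),o["tcp_pos"].round(1),o["ee_rot"].round(2),o["wrist_force"].round(1),o["moment"].round(2),round(o["grip_width"],1));return o
grip(50,100);s()
for a in(10,20,30,40,):
    goto([x,y,75],[180,0,-65+a]);s()
T=pose();im=get_image("wrist");cv2.imwrite("pics/w7.png",im[:,:,::-1]);np.save("T7.npy",T)
```

```text
15.82 [ 551.2 -296.9   75.7] [180.    -0.   -64.99] [-4.2  2.1  7.1] [ 0.47  0.6  -0.  ] 53.4
16.12 [ 551.6 -297.    75.8] [-1.7996e+02 -7.0000e-02 -5.5170e+01] [-1.3  1.3  2.3] [0.3  0.14 0.08] 53.5
16.41 [ 551.8 -297.3   75.8] [-1.7998e+02 -1.1000e-01 -4.5260e+01] [-0.5  0.8  2.6] [0.24 0.1  0.11] 53.2
16.7 [ 551.8 -297.4   75.8] [ 1.80e+02 -1.30e-01 -3.53e+01] [0.6 1.  4.3] [ 0.14 -0.02  0.11] 53.2
16.99 [ 551.8 -297.3   75.9] [ 1.7998e+02 -1.1000e-01 -2.5220e+01] [0.1 1.2 5.4] [0.14 0.03 0.1 ] 53.3
```

View pics/w7.png

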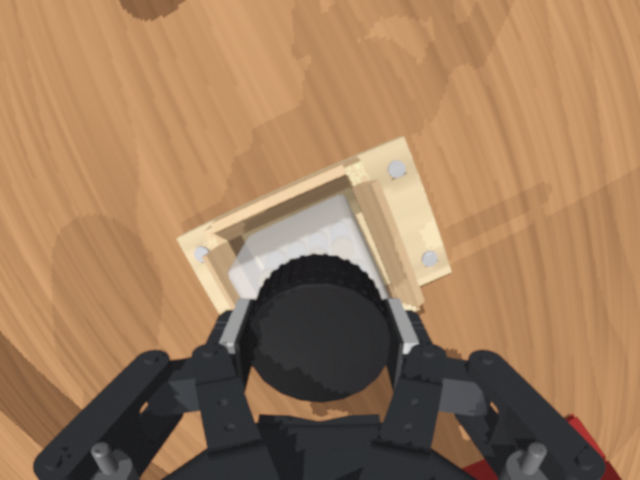

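Run:
```python
from h import *
x,y=551,-296.8
def s():
    o=get_obs();print(round(o["t"],2),o["tcp_pos"].round(1),o["ee_rot"].round(2),o["wrist_force"].round(1),o["moment"].round(2),round(o["grip_width"],1),o["effort"][5].round(3));return o
for a in(47,54,61,68,73):
    goto([x,y,75.3],[180,0,-65+a]);s()
T=pose();im=get_image("wrist");cv2.imwrite("pics/w8.png",im[:,:,::-1]);np.save("T8.npy",T)
im=get_image("scene");cv2.imwrite("pics/s8.png",cv2.resize(im[60:200,160:360,::-1],None,fx=4,fy=4,interpolation=2))
```

```text
17.29 [ 551.7 -297.2   76.5] [ 1.7997e+02 -9.0000e-02 -1.8220e+01] [-1.6  2.3  5.7] [0.26 0.18 0.1 ] 53.1 0.023
17.54 [ 551.8 -297.3   76.7] [ 1.7996e+02 -9.0000e-02 -1.1220e+01] [-0.7  1.6  6.4] [0.24 0.22 0.01] 53.4 0.004
17.79 [ 551.6 -297.    76.6] [ 1.7998e+02 -5.0000e-02 -4.2200e+00] [-1.   2.3  7.7] [0.33 0.23 0.04] 52.9 0.022
18.04 [ 551.5 -296.9   76.6] [ 1.7998e+02 -4.0000e-02  2.7800e+00] [-1.3  2.5  6.7] [0.34 0.19 0.09] 53.3 0.03
18.29 [ 551.5 -297.    76.6] [ 1.7996e+02 -4.0000e-02  7.7800e+00] [-1.3  1.5  7. ] [0.36 0.21 0.1 ] 53.3 0.05
```

View pics/w8.png

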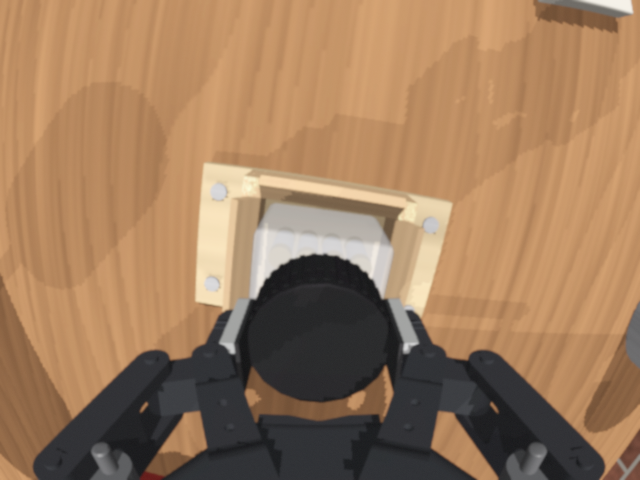

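View pics/s8.png

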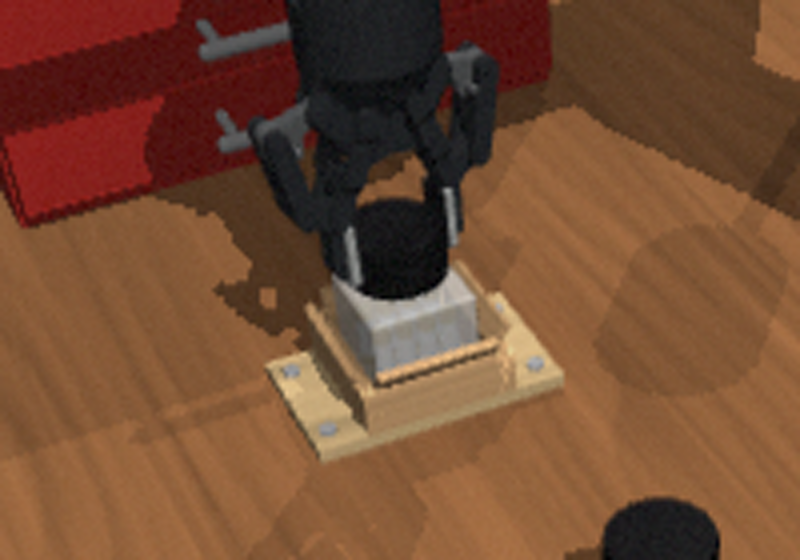

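Run:
```python
from h import *
x,y=551.3,-297
def s():
    o=get_obs();print(round(o["t"],2),o["tcp_pos"].round(1),o["ee_rot"].round(2),o["wrist_force"].round(1),o["moment"].round(2),round(o["grip_width"],1),o["effort"][5].round(3));return o
goto([x,y,76],[180,0,3]);s()
for z in(78,80,82,85):
    move_l([x,y,z],speed=20);o=s()
    if o["wrist_force"][2]<-4:break
T=pose();im=get_image("wrist");cv2.imwrite("pics/w9.png",im[:,:,::-1]);np.save("T9.npy",T)
im=get_image("scene");cv2.imwrite("pics/s9.png",cv2.resize(im[60:200,160:360,::-1],None,fx=4,fy=4,interpolation=2))
```

```text
18.64 [ 551.3 -297.3   77. ] [1.7998e+02 1.0000e-02 2.7200e+00] [-2.1  1.8  7.2] [ 0.21  0.3  -0.17] 53.2 -0.056
18.89 [ 551.3 -297.3   78.4] [179.97  -0.     2.87] [-1.2  0.6  4.8] [0.11 0.25 0.01] 53.4 -0.022
19.14 [ 550.8 -296.7   79. ] [-1.7996e+02  5.0000e-02  2.9600e+00] [ 0.   0.1 -1.3] [-0.01 -0.    0.04] 53.1 0.005
19.39 [ 551.2 -296.9   81.7] [-1.7999e+02  2.0000e-02  2.9900e+00] [-0.1  0.5 -0.7] [-0.05  0.03 -0.01] 53.7 0.001
19.69 [ 551.5 -297.1   85.3] [ 1.7998e+02 -3.0000e-02  3.0000e+00] [ 0.3 -0.6 -0.9] [-0.01  0.04  0.01] 53.8 0.0
```

View pics/s9.png

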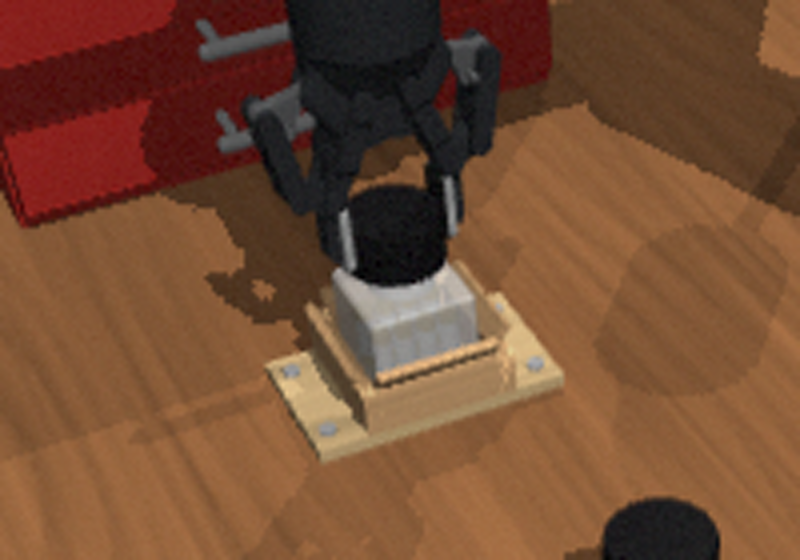

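View pics/w9.png

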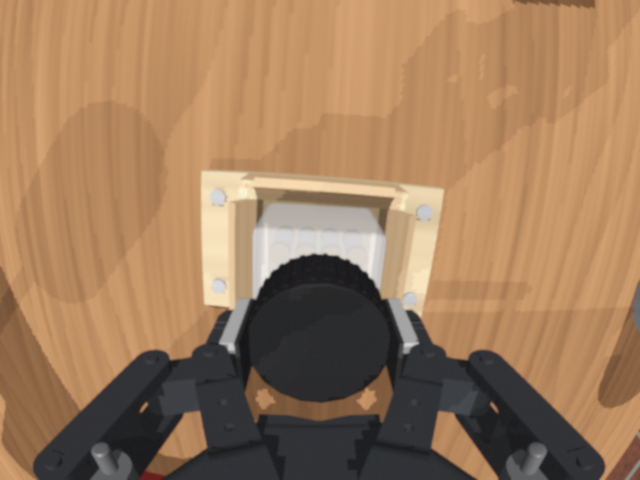

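Run:
```python
from h import *
x,y=551.3,-297
def s():
    o=get_obs();print(round(o["t"],2),o["tcp_pos"].round(1),o["ee_rot"].round(2),o["wrist_force"].round(1),o["moment"].round(2),round(o["grip_width"],1),o["effort"][5].round(3));return o
move_l([x,y,111.5],speed=50);s()
wait(0.3);s()
T=pose();im=get_image("wrist");cv2.imwrite("pics/w10.png",im[:,:,::-1]);np.save("T10.npy",T)
cv2.imwrite("pics/w10z.png",cv2.resize(im[150:410,190:450,::-1],None,fx=2.3,fy=2.3,interpolation=2))
im=get_image("scene");cv2.imwrite("pics/s10.png",im[:,:,::-1]);cv2.imwrite("pics/s10z.png",cv2.resize(im[80:180,190:330,::-1],None,fx=5.6,fy=5.6,interpolation=2))
im=get_image("top");cv2.imwrite("pics/t10.png",im[:,:,::-1])
```

```text
20.48 [ 551.3 -297.   111.7] [ 1.7999e+02 -1.0000e-02  3.0000e+00] [-0.8  0.6 -0.3] [ 0.01 -0.02  0.02] 53.7 -0.0
20.77 [ 551.1 -296.8  111.1] [-1.7997e+02  4.0000e-02  3.0000e+00] [ 0.1  0.1 -1. ] [-0.03  0.04  0.04] 53.3 0.0
```

View pics/s10z.png

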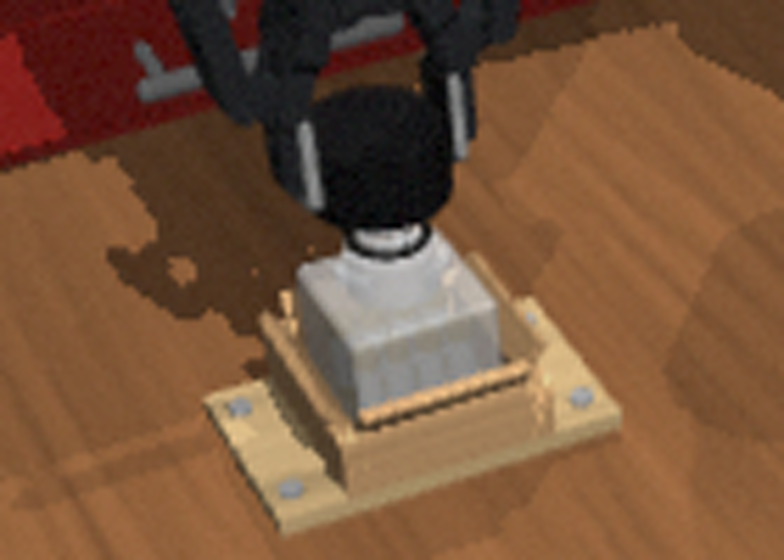

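View pics/w10z.png

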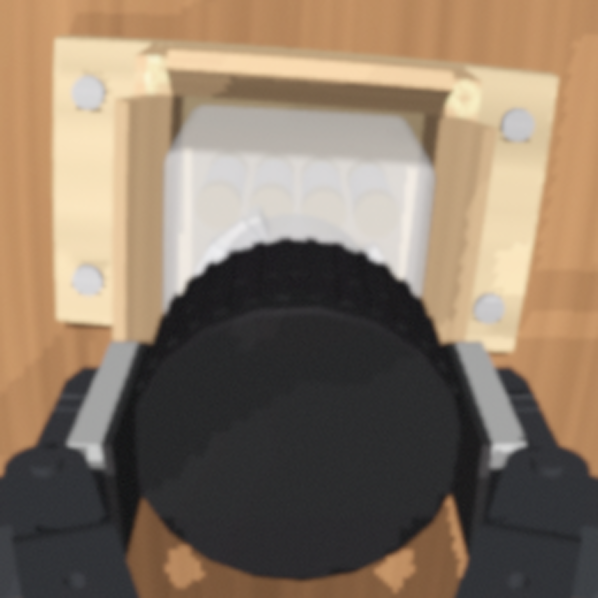

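View pics/t10.png

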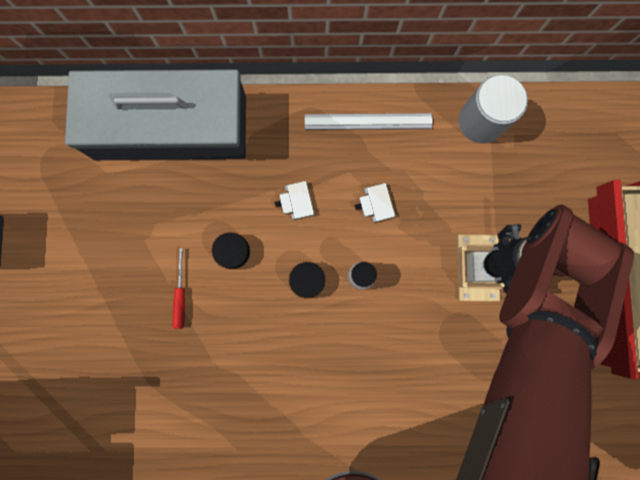

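Run:
```python
from h import *
im=cv2.imread("pics/s10z.png")
th=np.linspace(0,2*np.pi,60)
def circ(im,n,c,r,z,col,off,k,T=None):
    q=np.array([proj(n,[c[0]+r*np.cos(a),c[1]+r*np.sin(a),z],T) for a in th]);cv2.polylines(im,[((q-off)*k).astype(int)],True,col,1)
c=(551.1,-296.8)
for r,z,col in((28,107.6,(0,0,255)),(28,137.6,(0,255,255)),(18.5,91,(0,255,0))):circ(im,"scene",c,r,z,col,[190,80],5.6)
w=cv2.imread("pics/w10z.png");T=np.load("T10.npy")
for r,z,col in((28,137.6,(0,255,255)),(28,107.6,(0,0,255))):circ(w,"wrist",c,r,z,col,[190,150],2.3,T)
for hw,z in((32,66),(32,8)):
    q=np.array([proj("wrist",[c[0]+hw*a,c[1]+hw*b,z],T) for a,b in((1,1),(1,-1),(-1,-1),(-1,1))]);cv2.polylines(w,[((q-[190,150])*2.3).astype(int)],True,(255,0,0),1)
cv2.imwrite("pics/o10.png",cv2.resize(np.hstack([cv2.resize(im,(784,598)),w]),(800,346)))
# shoulder corners seen in w10z
g=lambda x,y,z:pix("wrist",190+x/2.3,150+y/2.3,z,T)
A,B=g(165,152,66),g(434,168,66);d=B-A;e=d/np.linalg.norm(d)
print(A,B,np.linalg.norm(d),np.degrees(np.arctan2(d[1],d[0])),(A+B)/2+32*np.array([e[1],-e[0],0]),(A+B)/2-32*np.array([e[1],-e[0],0]))
cv2.imwrite("pics/oa.png",im);cv2.imwrite("pics/ob.png",w)
```

```text
[ 519.19801338 -266.8462203    66.        ] [ 580.9908003  -267.39651174   66.        ] 61.7952371642733 -0.5102301552609304 [ 549.80944433 -299.12009719   66.        ] [ 550.37936935 -235.12263485   66.        ]
```

View pics/oa.png

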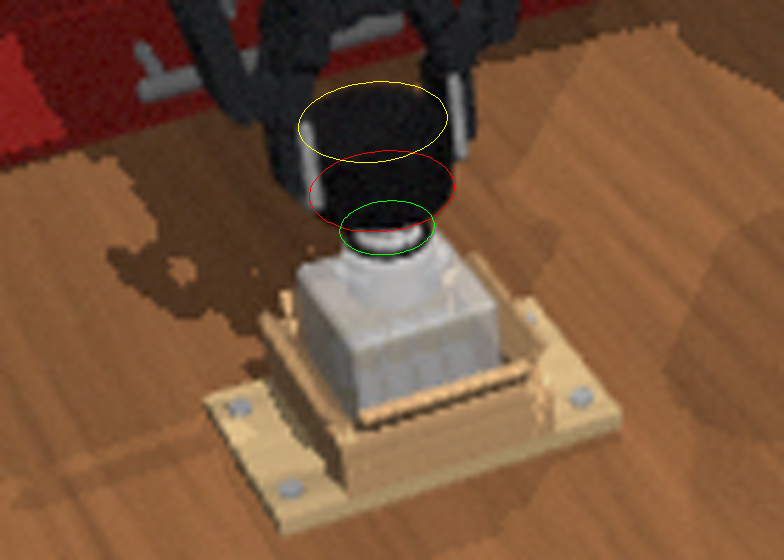

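View pics/ob.png

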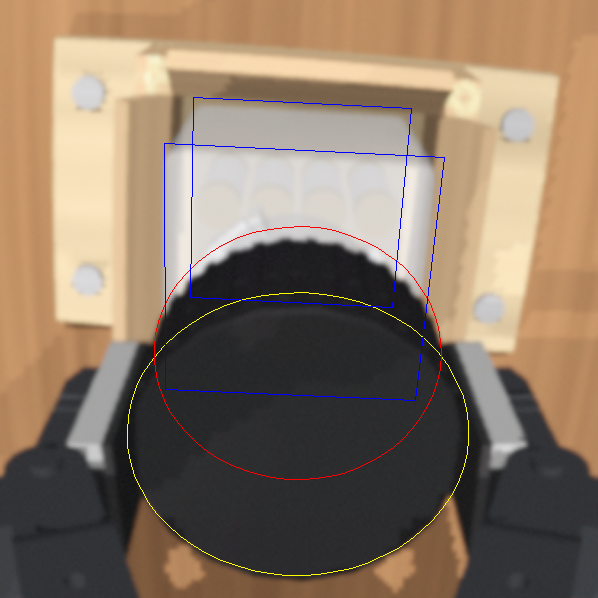

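Run:
```python
from h import *
move_l([550.6,-297.6,112],speed=20);wait(0.5)
o=get_obs();print(o["t"],o["tcp_pos"],o["ee_rot"],o["grip_width"],o["wrist_force"])
im=get_image("scene");cv2.imwrite("pics/s11.png",im[:,:,::-1])
sign_off()
```

```text
21.675 [ 550.5944963  -297.60272728  111.98929561] [-1.79999677e+02  3.17716146e-04  2.99812517e+00] 53.49613742214945 [-0.05941922  0.77082337 -1.17456548]
the job is handed in; nothing more can be done
```

View pics/s11.png

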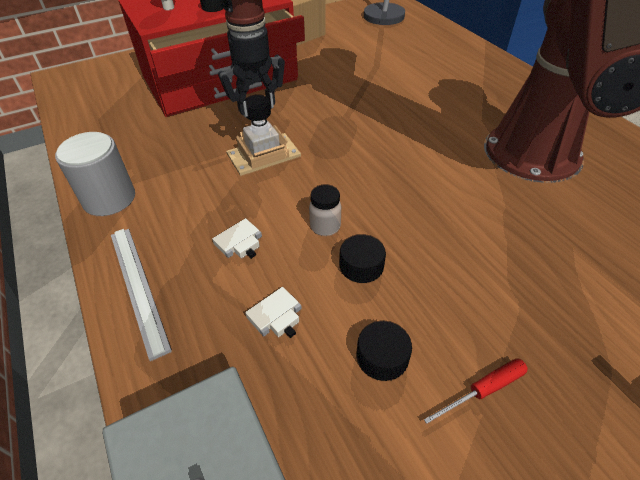

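The job is done and handed in at 21.7 s. The square jar is seated in the brace, and the gripper is holding the cap level above its mouth.

**What I did**
- I carried the jar by its closed cap and lowered it into the pocket. It touched down at tool height 75.6 mm, against 75.5 expected, so it is on the floor.
- I turned the cap 73° anticlockwise. It rose slightly at about 47° as the thread let go, and I backed off to 68° before lifting it straight up.

**Last checks**
- **Height:** the cap's underside works out at about 108.5 mm. That is some 17 mm above the sprung seal ring and 24 mm above the neck.
- **Level and centring:** the tool reads level, and the cap looks centred over the jar to within about 1 to 2 mm.
- **Forces:** after the cap came free the wrist carried only about 1 N, so the jar did not come up with it.
- **Other things on the counter:** they look unmoved in the last scene picture.

**What disagreed**
- Turning took only about 0.1 N m, below the stated 0.2 to 0.6. My light downward push may have eased the thread.
- The grip width read 53.5 mm on the 56 mm cap.
- The wrist camera put the jar about 2 mm off where the tool pose predicted, so I shifted the cap about 1 mm towards it at the end.

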